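# Set the photo scale out beside a find

## Task

Get the scale ready for the finds photograph: with the fingertips push the chequered scale bar along the top of its wooden rest until it lies flush along the low metal fence and 40 mm of it overhang the open edge towards the sherd. After that, swing the steel keeper, the strip with the upright pin, right across the bar to its stop, so that the bar cannot tip. Only push: do not lift the bar, and do not disturb the sherd or anything else standing about.

Things in the scene. Friction and masses are not known exactly. Their poses are not given: they have to be found in the camera images.
- stand: fixed grey board 230 (x) x 420 (y) x 12 mm, origin at the centre of its underside, z up (mm below). On it: plywood rest, x -57 to 57, y -200 to -10, flat top at z 62, open edge at y -10; along its top's -x side an aluminium fence, x -57 to -40 (inner face at x -40), 6 high, full length; pale riser 58 square, top at z 56, centre (0, 100), carrying the sherd
- scale_bar: loose wooden photo scale with black and white squares, 24 (x) x 110 (y) x 9 mm (its solid is 8 mm high), 28 to 56 g, on the rest; origin at the centre of its underside, y along its length to its leading end. Flush with the fence its centre line is at stand x -28 mm. It starts off the fence, askew by up to 15 degrees, leading end at or short of the open edge
- bar_lead (a point): middle of the bar's leading end (the end towards the sherd), at its underside
- bar_tail (a point): middle of the bar's other end, at its underside
- rest_edge (a point): point on the rest's open edge where the flush bar's centre line crosses it, at stand (-28, -10, 62) mm; axes as the stand's: the overhang is the leading end's y in this frame
- keeper (a joint): steel strip 11 mm wide and 3 thick, underside 11.5 mm above the rest's top, on a pivot in the fence; turns stiffly (about 0.3 N at the pin), stays where left. 0 rad: parked along the fence to the stand's +y (0.12 rad outward to -x); grows clockwise seen from above; at 1.69 rad (stop) it points to the stand's +x, across the bar. Starts between 0 and 0.35
- keeper_pin (a point): black upright push pin near the keeper's free end, 45 mm from the pivot: shaft 9 mm thick, foot 13 mm, top knob 12 mm; this point is at half its height, 26.5 mm above the rest's top; the pin spans 14.5 to 38.5 mm above it
- keeper_pivot (a point): the keeper's pivot axis, at stand (-48.5, -60) mm, at the height of the strip's underside (11.5 mm above the rest's top); spacer and screw head 12 mm across, up to 17.5 mm above the rest's top
- find: red-brown pottery sherd 44 x 33 x 10 mm, loose on the riser; leave it alone
- tags: stack of paper tags 44 x 63 x 10 mm lying on the grey board beyond the rest; leave it alone
- brush: red-handled brush 170 mm long lying along the robot's side of the grey board; leave it alone
- tin: closed flat metal tin 64 x 90 x 22 mm, left of the grey board; leave it alone
- canister: black sample canister 34 mm thick, 51 mm tall, at the back of the table; leave it alone
- vial: glass vial with black cap, 27 mm thick, 69 mm tall, at the back of the table; leave it alone
Not all that is in view belongs to the job. Of the things that look like the scale_bar, the larger one is meant.

How it is judged:
By the outcome, as a careful person would: the job done as asked, in the order asked, and still so for the second after the job is handed in, with the robot touching nothing.
It also fails if it takes over 53 s, if anything falls off the work surface, if the arm or the gripper's body presses on something with over 40 N, if the wrist force passes 120 N, or if a joint passes its speed limit or range.

## Robot

A 6-joint arm with a two-finger parallel gripper is mounted at the origin on a cart in front of the work surface, level with it; the furniture and walls round the work are solid. World frame = base frame: x ahead of the robot, y to its left, z up, the work surface at z = 0. Lengths are in m, angles in degrees, forces in N, time in s.
With the tool pointing down it reaches from about 0.35 to 0.875 m from the base axis. Payload 4.2 kg.
Tool frame: the origin (TCP) lies between the finger pads; the fingertips stand 8 mm ahead of it and the grasp point (between the pads) lies 11 mm behind it; z points along the fingers, y is the line along which they close (so a half turn about z gives the same grasp; the last joint's range is limited). The gripper opens to 87 mm and grips with 3 to 60 N. Pads are 19 mm wide; open, the fingers measure 117 mm over their backs; the gripper's body (75 mm by 190 mm) begins 51 mm behind the grasp point.
Start: joints at [-50.73, 22.042, 0.453, 0, -68.411, -14.817], TCP at [0.259, -0.569, 0.231] pointing down, gripper open.
Joint ranges: [-179.83, 179.83], [-69.29, 118.12], [-61.27, 80.66], [-181.25, 117.63], [-171.15, -9.14], [-177.46, 177.46]. Speed limits (degrees/s): [159.86, 159.86, 180, 180, 180, 180].

## Interface

Orientations are given as a 3x3 rotation matrix whose columns are the frame's x, y, z axes.
In Python, from station import sense, capture, camera_model, finish_job, find_in gives the robot as it stands. The module is installed in compiled form; this text tells all that it offers.
- The arm moves only by the tool arm_command, never from a script. Its argument "motion" is a list of rows, each a list of 7 numbers: the finger opening in mm, from 0 to 87, then the shift along the tool's x, y, z in mm, then the turn, a rotation vector about the tool's x, y, z in rad. In form: [[jaw, dx, dy, dz, rx, ry, rz], ...]. A call has 1 to 8 rows; each row shifts and turns the commanded pose from where the row before left it, along the tool's axes as they then stand; what a row does not reach is not made up. A row lasts 1/10 s, in which the tool goes at most 50 mm and 8.59 degrees, less where a joint would pass 70% of its speed; a pose out of reach is approached as far as the arm can. A call with a gripper value outside its range is refused whole. The fingers move at their own pace and stop on an object; the grip force is fixed at half the most. Time passes only in rows, so rows that do not move let the fingers close. It gives the time, the measured TCP pose, the force, the opening and the grip force at its end, in the units of the state.
- sense(): the state, without advancing time (a new reading comes with each control period).
- capture(name): name is "side" or "top"; returns the picture (384x512x3 uint8, red, green, blue); there is no depth.
- camera_model(name): a dict with "fx", "fy", "cx", "cy" (pixels), "R" (3x3) and "t" (3): a world point X has camera coordinates R X + t. Camera axes: x right, y down, z forward; pixel columns grow to the right and rows downward; lengths in m; the calibration is good to about 2 mm. A picture is of the moment at which its call begins. camera_model takes no time and is no camera call.
- finish_job(): hands the job in; it is judged then, once.
Trained networks look in the newest picture that a camera, given by its name, has taken for a name from the list of things; names that differ only in an ending like _2 or _b are one class to them, and where a whole thing is asked for, a point or a joint stands for the part that bears it (a point fixed in the world has none). Each returns a list of dicts, best first, with "p" (0 to 1); they miss things now and then, are a little off and sometimes report something else, mostly with a low value. They report only what shows in the picture. A call takes as long as a camera call. They do not tell look-alikes from the thing itself.
- find_in(target, camera): "location" ([row, column] in pixels, amid what is visible of it).
The state is a dict: "time_s": time; "joints": joint angles; "joint_velocities": joint speeds; "effort": joint torques, N m; "tcp_pos": TCP position; "ee_rot": TCP orientation; "wrist_force": force on the tool from outside, world axes, zero at the start; "moment": the same for the moment, N m; "gripper_width": opening from 0.0 (shut) to 1.0 (fully open); "gripper_force": force on a finger pad.
Only numpy, scipy, OpenCV 4.12 (cv2) and the standard library are available. Lean on these libraries where they do the work, as an engineer would, in place of code of your own. Each camera call takes 0.05 s, during which the arm holds its last target. There are 200 camera calls.

## Working session

There is one attempt and no reset: what is moved stays moved. The work goes in short steps, Python scripts to look and compute and a tool call to move; the robot and the scene stay as the last step left them, time stands still between calls to the robot, and variables do not carry over. Pictures are saved under pics/ and viewed, at most 12 in all, crops included, and the job is handed in when it is done.

Besides the shell and the picture viewer there is one more tool, called after ">>>" as name(argument=value, ...) on one line, values as JSON. arm_command: Moves the arm, as the interface text tells. Its arguments: {"type":"object","properties":{"motion":{"type":"array"}},"required":["motion"]}

```bash
mkdir -p pics
python3 - <<'E'
from station import *
import cv2,numpy as np
s=sense();print(s['time_s'],s['tcp_pos'],np.round(s['ee_rot'],3).tolist())
for n in("side","top"):
    im=capture(n);cv2.imwrite(f"pics/{n}0.png",im[:,:,::-1])
    m=camera_model(n);print(n,{k:np.round(v,4).tolist() for k,v in m.items()})
    for t in("scale_bar","bar_lead","bar_tail","keeper_pin","keeper_pivot","stand","find"):
        print(t,[(np.round(d['location'],1).tolist(),round(d['p'],2)) for d in find_in(t,n)[:3]])
E
```

```text
0.0 [ 0.25850102 -0.56839031  0.22945491] [[-0.91, -0.414, -0.001], [-0.414, 0.91, 0.002], [0.0, 0.002, -1.0]]
side {'fx': 472.6375, 'fy': 472.6375, 'cx': 260.8613, 'cy': 194.278, 'R': [[-0.9418, -0.3356, 0.0191], [-0.2052, 0.529, -0.8234], [0.2662, -0.7794, -0.5671]], 't': [0.5416, 0.2229, 1.1488]}
scale_bar [([188.0, 268.3], 0.49)]
bar_lead [([191.3, 267.9], 0.76)]
bar_tail [([187.0, 270.6], 0.51)]
keeper_pin [([194.8, 284.2], 0.62)]
keeper_pivot []
stand []
find [([231.7, 259.0], 0.58)]
top {'fx': 385.3311, 'fy': 385.3311, 'cx': 259.3424, 'cy': 193.1604, 'R': [[-0.0042, -1.0, 0.0012], [-0.9951, 0.004, -0.0987], [0.0987, -0.0016, -0.9951]], 't': [-0.0601, 0.6007, 1.0357]}
scale_bar [([196.2, 281.9], 0.93), ([232.4, 385.4], 0.77), ([212.9, 251.2], 0.48)]
bar_lead [([195.5, 278.5], 0.91), ([232.1, 382.8], 0.45)]
bar_tail [([194.4, 281.7], 0.6), ([232.7, 381.8], 0.52)]
keeper_pin [([217.4, 268.4], 0.66)]
keeper_pivot [([207.9, 249.0], 0.83), ([216.4, 267.7], 0.53)]
stand [([211.3, 251.5], 0.93), ([195.2, 278.1], 0.45)]
find [([197.8, 280.5], 0.55), ([216.5, 212.2], 0.43)]
```

Run:
```python
import cv2
t=cv2.imread("pics/top0.png");s=cv2.imread("pics/side0.png")
cv2.imwrite("pics/top0c.png",cv2.resize(t[130:280,150:350],None,fx=4,fy=4,interpolation=2))
cv2.imwrite("pics/top0h.png",cv2.resize(t,None,fx=1.5,fy=1.5,interpolation=2))
cv2.imwrite("pics/side0c.png",cv2.resize(s[130:280,170:370],None,fx=4,fy=4,interpolation=2))
```

```text
(no output)
```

View pics/top0c.png

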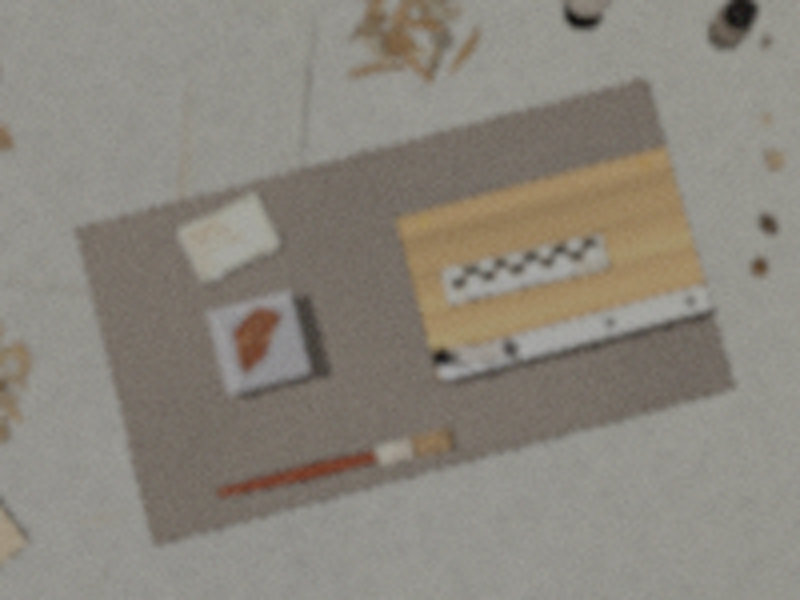

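View pics/side0c.png

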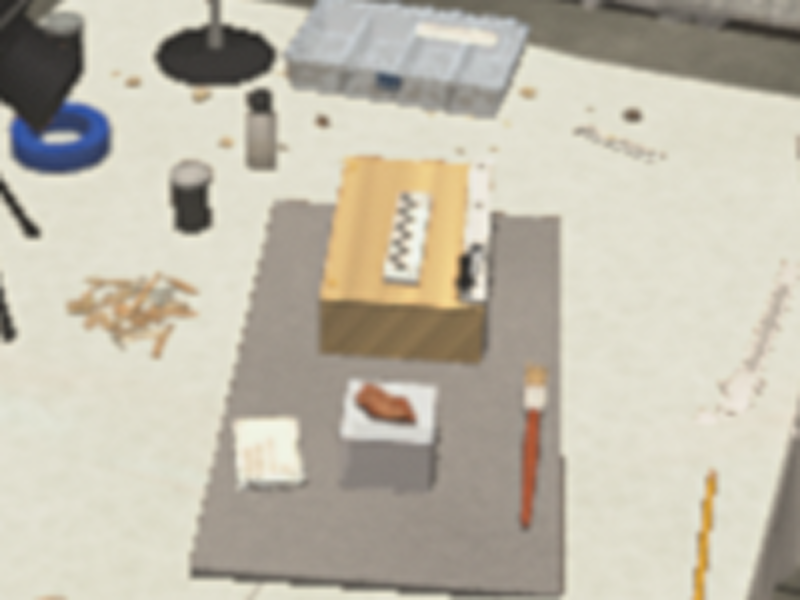

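View pics/top0h.png

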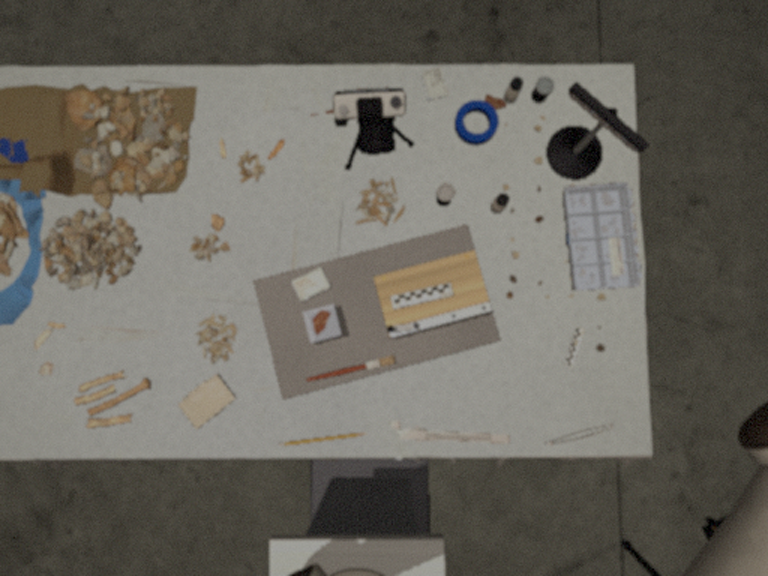

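The scale bar is the larger chequered strip on the wooden rest, at top pixel (196,282). The small look-alike lies on the table at about (232,385), and the enlarged crop confirms the one on the rest. In the top crop the pivot is at (510,348) and the pin at (443,357). Next I fit the poses.

```bash
cat > h.py <<'E'
import numpy as np
from scipy.optimize import least_squares
from station import *
def proj(n,X):
    m=camera_model(n);c=np.asarray(X)@np.array(m['R']).T+m['t']
    return np.c_[m['fx']*c[:,0]/c[:,2]+m['cx'],m['fy']*c[:,1]/c[:,2]+m['cy']]
def back(n,uv,z):
    m=camera_model(n);R=np.array(m['R']);d=R.T@np.array([(uv[0]-m['cx'])/m['fx'],(uv[1]-m['cy'])/m['fy'],1]);o=-R.T@np.array(m['t'])
    return o+d*(z-o[2])/d[2]
def W(p,P):
    P=np.atleast_2d(P)/1000.;c,s=np.cos(p[2]),np.sin(p[2])
    return np.c_[p[0]+c*P[:,0]-s*P[:,1],p[1]+s*P[:,0]+c*P[:,1],P[:,2]]
def S(p,X):
    d=(np.asarray(X)[:2]-p[:2])*1000;c,s=np.cos(p[2]),np.sin(p[2])
    return np.array([c*d[0]+s*d[1],-s*d[0]+c*d[1]])
E
python3 - <<'E'
from h import *
off={'top':np.array([150,130]),'side':np.array([170,130])}
P=dict(top=[((115,210,12),(648,80)),],side=[])
top=[((115,210,12),(78,228)),((115,-210,12),(648,80)),((-115,-210,12),(735,385)),((-115,210,12),(155,545)),
((57,-10,62),(398,218)),((57,-200,62),(665,150)),((-57,-200,68),(713,308)),((-57,-10,68),(438,380))]
side=[((115,210,12),(192,570)),((115,-210,12),(272,203)),((-115,-210,12),(558,215)),((-115,210,12),(565,592)),
((57,-10,62),(320,303)),((57,-200,62),(345,157)),((-57,-200,68),(490,163)),((-57,-10,68),(487,298))]
def res(p,sets):
    r=[]
    for n,L in sets:
        r.append(proj(n,W(p,[a for a,_ in L]))-(np.array([b for _,b in L])/4+off[n]))
    return np.concatenate(r)
for sets in([('top',top)],[('side',side)],[('top',top),('side',side)]):
    f=least_squares(lambda p:res(p,sets).ravel(),[.5,-.1,.2],loss='soft_l1');p=f.x
    print(np.round(p,4),np.degrees(p[2]).round(2));print(np.round(res(p,sets),1).tolist())
    n=sets[0][0]
    if len(sets)==1:
        B=[(443,268),(603,237),(608,265),(450,304)] if n=='top' else [(383,277),(400,193),(431,193),(418,284)]
        print('bar',[S(p,back(n,np.array(b)/4+off[n],.071)).round(1).tolist() for b in B])
        k=(443,357) if n=='top' else(467,268)
        print('pin',S(p,back(n,np.array(k)/4+off[n],.0885)).round(1))
np.save('stand.npy',p)
E
```

```text
[ 0.5634 -0.039   0.2556] 14.64
[[-1.0, -0.3], [0.1, -1.0], [0.6, 1.2], [-0.7, 0.5], [-0.7, -0.1], [0.6, -1.1], [0.6, 0.1], [0.2, 0.5]]
bar [[15.1, -32.0], [7.8, -140.2], [-11.1, -138.4], [-9.2, -30.3]]
pin [-42.4 -16.6]
[ 0.5614 -0.0354  0.2674] 15.32
[[-0.4, 0.1], [-0.5, -1.0], [0.8, 0.1], [1.0, 0.9], [-0.1, -1.0], [-0.5, -0.3], [0.3, -1.5], [-0.3, 1.0]]
bar [[14.7, -28.2], [9.4, -137.2], [-13.5, -139.6], [-9.9, -22.3]]
pin [-42.8 -19.8]
[ 0.5627 -0.0383  0.261 ] 14.95
[[-1.4, 0.4], [-0.5, -1.1], [0.5, 1.0], [-0.7, 1.1], [-1.1, 0.1], [0.1, -1.2], [0.3, -0.1], [0.1, 0.7], [-0.9, -1.1], [-0.1, -1.7], [1.0, -0.3], [0.2, 0.2], [-0.1, -1.7], [-0.2, -0.9], [0.5, -1.9], [-0.5, 0.4]]
```

>>> arm_command(motion=[[40, 0, 0, 0, 0, 0, 0.083], [40, 0, 0, 0, 0, 0, 0.083], [40, -36, 27, 0, 0, 0, 0], [40, -36, 27, 0, 0, 0, 0], [40, -36, 27, 0, 0, 0, 0], [40, -36, 27, 0, 0, 0, 0], [40, -36, 27, 0, 0, 0, 0], [40, -36, 27, 0, 0, 0, 0]])

```text
time_s: 1.6
tcp_pos: [0.4266, -0.3552, 0.2309]
ee_rot: [[-0.966, -0.258, 0.001], [-0.258, 0.966, -0.0], [-0.0, -0.001, -1.0]]
wrist_force: [1.4, 0.2, -0.5]
gripper_width: 0.47
gripper_force: 0.0
```

>>> arm_command(motion=[[40, -36, 27, 0, 0, 0, 0], [40, -36, 27, 0, 0, 0, 0], [40, -36, 27, 0, 0, 0, 0], [40, -36, 27, 0, 0, 0, 0], [40, -36, 27, 0, 0, 0, 0], [40, -36, 27, 0, 0, 0, 0], [40, -36, 25, 0, 0, 0, 0], [40, 0, 0, 0, 0, 0, 0]])

```text
time_s: 2.4
tcp_pos: [0.6237, -0.1072, 0.2297]
ee_rot: [[-0.965, -0.263, 0.001], [-0.263, 0.965, 0.0], [-0.001, 0.0, -1.0]]
wrist_force: [-0.6, -0.7, -0.2]
gripper_width: 0.467
gripper_force: 0.0
```

```bash
cat > st.py <<'E'
from h import *
p=np.load('stand.npy');s=sense();R=np.array(s['ee_rot'])
print('t',round(s['time_s'],2),'stand xy',S(p,s['tcp_pos']).round(1),'z',round(s['tcp_pos'][2]*1000,1),'yaw tool y rel stand',(np.degrees(np.arctan2(R[1,1],R[0,1])-p[2])-90).round(2),'F',np.round(s['wrist_force'],1),'w',round(s['gripper_width']*87,1))
E
python3 st.py
```

```text
t 2.4 stand xy [ 41.2 -82.3] z 229.7 yaw tool y rel stand 0.28 F [-0.6 -0.7 -0.2] w 40.7
```

>>> arm_command(motion=[[40, 0, 0, 45, 0, 0, 0], [40, 0, 0, 45, 0, 0, 0], [40, 0, 0, 40, 0, 0, 0], [40, 0, 0, 18, 0, 0, 0], [40, 0, 0, 7, 0, 0, 0], [40, 0, 0, 0, 0, 0, 0]])

```text
time_s: 3.0
tcp_pos: [0.6205, -0.1115, 0.075]
ee_rot: [[-0.966, -0.258, -0.001], [-0.258, 0.966, -0.0], [0.001, 0.0, -1.0]]
wrist_force: [-0.5, -0.5, -0.1]
gripper_width: 0.458
gripper_force: 0.0
```

```bash
python3 st.py
python3 - <<'E'
from station import *
import cv2
im=capture("side")[130:230,200:330,::-1];cv2.imwrite("pics/s1.png",cv2.resize(im,None,fx=6,fy=6,interpolation=2))
E
```

```text
t 3.0 stand xy [ 36.9 -85.6] z 75.0 yaw tool y rel stand -0.03 F [-0.5 -0.5 -0.1] w 39.8
```

View pics/s1.png

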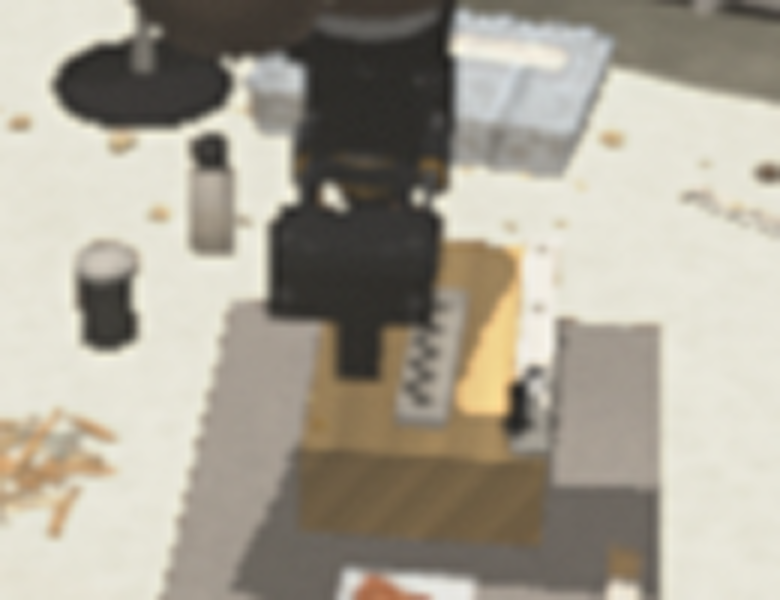

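The fingers stand on the rest at crop (358,375), clear of the bar, whose lead end is at (425,415). I push towards the fence.

>>> arm_command(motion=[[40, 6, 0, 0, 0, 0, 0], [40, 6, 0, 0, 0, 0, 0], [40, 5, 0, 0, 0, 0, 0], [40, 5, 0, 0, 0, 0, 0], [40, 5, 0, 0, 0, 0, 0], [40, 5, 0, 0, 0, 0, 0], [40, 4, 0, 0, 0, 0, 0], [40, 0, 0, 0, 0, 0, 0]])

```text
time_s: 3.85
tcp_pos: [0.5853, -0.1205, 0.0755]
ee_rot: [[-0.966, -0.258, -0.001], [-0.258, 0.966, 0.0], [0.001, 0.0, -1.0]]
wrist_force: [0.2, 0.2, 0.4]
gripper_width: 0.46
gripper_force: 0.0
```

```bash
python3 st.py
```

```text
t 3.85 stand xy [  0.7 -85.2] z 75.5 yaw tool y rel stand -0.03 F [0.2 0.2 0.4] w 40.0
```

>>> arm_command(motion=[[40, 1, 0, 0, 0, 0, 0], [40, 1, 0, 0, 0, 0, 0], [40, 0, 0, 0, 0, 0, 0]])

```text
time_s: 4.15
tcp_pos: [0.5841, -0.1208, 0.0754]
ee_rot: [[-0.966, -0.258, -0.0], [-0.258, 0.966, 0.0], [0.0, 0.0, -1.0]]
wrist_force: [-0.3, -0.2, -0.6]
gripper_width: 0.462
gripper_force: 0.0
```

>>> arm_command(motion=[[40, 1, 0, 0, 0, 0, 0], [40, 1, 0, 0, 0, 0, 0], [40, 0, 0, 0, 0, 0, 0]])

```text
time_s: 4.45
tcp_pos: [0.5826, -0.1213, 0.0757]
ee_rot: [[-0.966, -0.258, 0.001], [-0.258, 0.966, 0.0], [-0.001, -0.0, -1.0]]
wrist_force: [-0.4, 0.4, 0.8]
gripper_width: 0.465
gripper_force: 0.4
```

```bash
python3 st.py
```

```text
t 4.45 stand xy [ -2.2 -85.3] z 75.7 yaw tool y rel stand -0.01 F [-0.4  0.4  0.8] w 40.4
```

>>> arm_command(motion=[[40, 1, 0, 0, 0, 0, 0], [40, 1, 0, 0, 0, 0, 0], [40, 0, 0, 0, 0, 0, 0]])

```text
time_s: 4.75
tcp_pos: [0.5823, -0.1215, 0.0764]
ee_rot: [[-0.966, -0.258, 0.005], [-0.258, 0.966, 0.0], [-0.005, -0.001, -1.0]]
wrist_force: [4.5, 2.5, 0.7]
gripper_width: 0.458
gripper_force: 2.6
```

>>> arm_command(motion=[[40, 1, 0, 0, 0, 0, 0], [40, 1, 0, 0, 0, 0, 0], [40, 0, 0, 0, 0, 0, 0]])

```text
time_s: 5.05
tcp_pos: [0.5821, -0.1216, 0.077]
ee_rot: [[-0.966, -0.259, 0.009], [-0.259, 0.966, 0.001], [-0.008, -0.002, -1.0]]
wrist_force: [6.1, 3.3, 0.0]
gripper_width: 0.457
gripper_force: 3.8
```

```bash
python3 st.py
```

```text
t 5.05 stand xy [ -2.8 -85.4] z 77.0 yaw tool y rel stand 0.04 F [6.1 3.3 0. ] w 39.8
```

>>> arm_command(motion=[[40, -6, 0, 0, 0, 0, 0], [40, -20, 0, 0, 0, 0, 0], [0, 0, -30, 0, 0, 0, 0], [0, 0, -30, 0, 0, 0, 0], [0, 0, -27, 0, 0, 0, 0], [0, 0, 0, 0, 0, 0, 0], [0, 0, 0, 0, 0, 0, 0], [0, 0, 0, 0, 0, 0, 0]])

```text
time_s: 5.85
tcp_pos: [0.6248, -0.1992, 0.075]
ee_rot: [[-0.966, -0.258, -0.003], [-0.258, 0.966, 0.0], [0.003, 0.001, -1.0]]
wrist_force: [0.5, 1.3, -0.8]
gripper_width: 0.035
gripper_force: 0.0
```

```bash
python3 st.py
python3 - <<'E'
from station import *
import cv2,numpy as np
a=capture("side")[150:220,240:310,::-1];b=capture("top")[160:230,240:335,::-1]
r=lambda i,f:cv2.resize(i,None,fx=f,fy=f,interpolation=2)
a=r(a,5);b=r(b,4.5);h=350
o=np.zeros((350,350+428,3),np.uint8);o[:a.shape[0],:350]=a;o[:b.shape[0],350:350+b.shape[1]]=b
cv2.imwrite("pics/s2.png",o);print(b.shape)
E
```

```text
t 5.85 stand xy [  18.4 -171.4] z 75.0 yaw tool y rel stand 0.0 F [ 0.5  1.3 -0.8] w 3.0
(315, 428, 3)
```

View pics/s2.png

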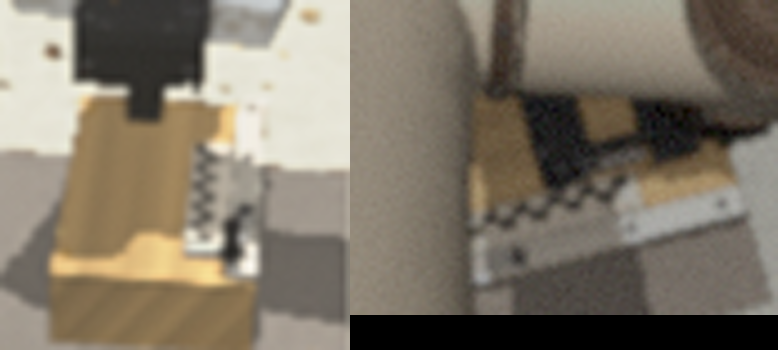

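The bar now lies flush along the fence: in the side crop its lead end is at about (203,250). The fingers are behind its tail. I move in line with it and push towards +y.

>>> arm_command(motion=[[0, 20, 0, 0, 0, 0, 0], [0, 20, 0, 0, 0, 0, 0], [0, 0, 0, 0, 0, 0, 0], [0, 0, 8, 0, 0, 0, 0], [0, 0, 8, 0, 0, 0, 0], [0, 0, 7, 0, 0, 0, 0], [0, 0, 7, 0, 0, 0, 0], [0, 0, 0, 0, 0, 0, 0]])

```text
time_s: 6.75
tcp_pos: [0.5796, -0.1798, 0.0756]
ee_rot: [[-0.966, -0.259, -0.0], [-0.259, 0.966, 0.0], [0.0, 0.0, -1.0]]
wrist_force: [-0.1, 0.3, 0.8]
gripper_width: 0.002
gripper_force: 0.0
```

```bash
python3 st.py
python3 - <<'E'
from h import *
p=np.load('stand.npy')
for n,u in(('side',(240+203/5,150+246/5)),('top',(240+280/4.5,160+208/4.5))):print(n,S(p,back(n,u,.071)))
E
```

```text
t 6.75 stand xy [ -20.2 -141.1] z 75.6 yaw tool y rel stand 0.08 F [-0.1  0.3  0.8] w 0.2
side [-26.64001181 -29.63871253]
top [ -37.04987734 -132.53277103]
```

>>> arm_command(motion=[[0, 0, 6, 0, 0, 0, 0], [0, 0, 6, 0, 0, 0, 0], [0, 0, 6, 0, 0, 0, 0], [0, 0, 6, 0, 0, 0, 0], [0, 0, 5, 0, 0, 0, 0], [0, 0, 5, 0, 0, 0, 0], [0, 0, 3, 0, 0, 0, 0], [0, 0, 0, 0, 0, 0, 0]])

```text
time_s: 7.55
tcp_pos: [0.5698, -0.1449, 0.0755]
ee_rot: [[-0.966, -0.258, -0.001], [-0.258, 0.966, 0.0], [0.0, 0.0, -1.0]]
wrist_force: [-0.5, -0.2, 0.1]
gripper_width: 0.005
gripper_force: 0.0
```

```bash
python3 st.py
python3 - <<'E'
from station import *
import cv2,numpy as np
a=capture("side")[160:220,240:310,::-1]
cv2.imwrite("pics/s3.png",cv2.resize(a,None,fx=10,fy=10,interpolation=2))
E
```

```text
t 7.55 stand xy [ -20.7 -104.8] z 75.5 yaw tool y rel stand 0.01 F [-0.5 -0.2  0.1] w 0.4
```

View pics/s3.png

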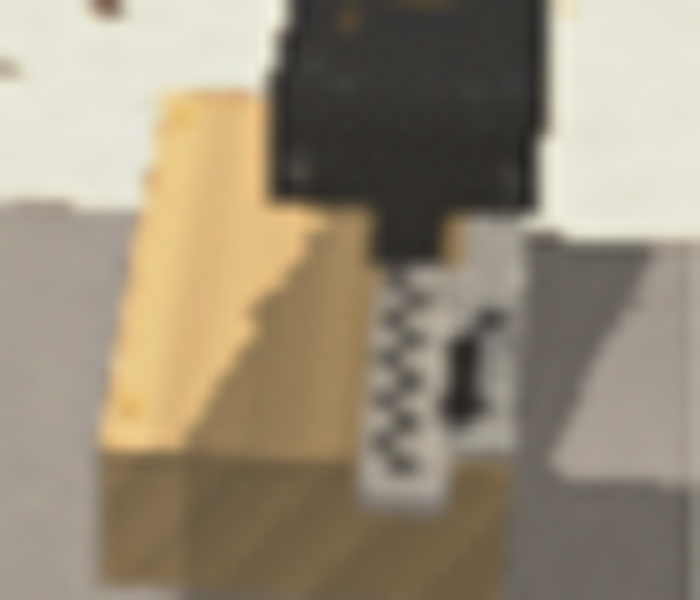

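Run:
```python
from h import *
p=np.load('stand.npy')
f=lambda u,z:S(p,back('side',((u[0]+.5)/10-.5+240,(u[1]+.5)/10-.5+160),z)).round(1)
print('lead',f((356,497),.071),f((445,500),.071),'edge',f((105,452),.062),f((340,459),.062),'fence',f((512,455),.068))
print('scale px/mm', [proj('side',W(p,[(-28,y,71)])).round(2).tolist() for y in (10,20,30)])
```

```text
lead [-14.2  18.9] [-38.2  17.7] edge [56.2 -6.8] [ -8.5 -10.5] fence [-55.6  -9.1]
scale px/mm [[[280.42, 207.62]], [[280.24, 209.81]], [[280.06, 212.02]]]
```

>>> arm_command(motion=[[0, 0, 3, 0, 0, 0, 0], [0, 0, 3, 0, 0, 0, 0], [0, 0, 2.5, 0, 0, 0, 0], [0, 0, 0, 0, 0, 0, 0], [0, 0, 0, 0, 0, 0, 0]])

```text
time_s: 8.1
tcp_pos: [0.5678, -0.137, 0.0755]
ee_rot: [[-0.966, -0.258, -0.0], [-0.258, 0.966, 0.0], [0.0, 0.0, -1.0]]
wrist_force: [-0.5, 1.1, -0.8]
gripper_width: 0.007
gripper_force: 0.0
```

```bash
python3 st.py
python3 - <<'E'
from h import *
import cv2
p=np.load('stand.npy')
im=np.mean([capture("side").astype(float) for _ in range(8)],0)
np.save('avg.npy',im)
cv2.imwrite("pics/s4.png",cv2.resize(im[180:220,240:310,::-1],None,fx=10,fy=10,interpolation=2))
# profiles along stand y at z=71 (bar top, x -32..-20) and z=62 edge (x 0..40)
def prof(xs,ys,z):
    out=[]
    for y in ys:
        q=proj('side',W(p,[(x,y,z) for x in xs])).astype(np.float32)
        out.append(cv2.remap(im.astype(np.float32),q[:,:1],q[:,1:],1).mean(0).ravel().round())
    return out
ys=np.arange(14,44,1.5);print('bar',[(y,c.tolist()) for y,c in zip(ys,prof(np.linspace(-36,-20,9),ys,71))])
ys=np.arange(-22,2,1.5);print('edge',[(y,c.tolist()) for y,c in zip(ys,prof(np.linspace(-8,40,20),ys,62))])
E
```

```text
t 8.1 stand xy [-20.6 -96.6] z 75.5 yaw tool y rel stand -0.0 F [-0.5  1.1 -0.8] w 0.6
bar [(np.float64(14.0), [145.0, 138.0, 127.0]), (np.float64(15.5), [151.0, 143.0, 132.0]), (np.float64(17.0), [155.0, 148.0, 137.0]), (np.float64(18.5), [158.0, 151.0, 140.0]), (np.float64(20.0), [161.0, 154.0, 143.0]), (np.float64(21.5), [161.0, 154.0, 143.0]), (np.float64(23.0), [154.0, 147.0, 137.0]), (np.float64(24.5), [147.0, 141.0, 131.0]), (np.float64(26.0), [140.0, 134.0, 124.0]), (np.float64(27.5), [134.0, 127.0, 117.0]), (np.float64(29.0), [127.0, 120.0, 110.0]), (np.float64(30.5), [122.0, 114.0, 102.0]), (np.float64(32.0), [119.0, 109.0, 94.0]), (np.float64(33.5), [115.0, 103.0, 85.0]), (np.float64(35.0), [113.0, 99.0, 79.0]), (np.float64(36.5), [113.0, 97.0, 74.0]), (np.float64(38.0), [112.0, 95.0, 70.0]), (np.float64(39.5), [112.0, 94.0, 68.0]), (np.float64(41.0), [112.0, 94.0, 67.0]), (np.float64(42.5), [113.0, 94.0, 67.0])]
edge [(np.float64(-22.0), [169.0, 141.0, 97.0]), (np.float64(-20.5), [170.0, 141.0, 98.0]), (np.float64(-19.0), [170.0, 142.0, 98.0]), (np.float64(-17.5), [170.0, 142.0, 98.0]), (np.float64(-16.0), [168.0, 140.0, 97.0]), (np.float64(-14.5), [164.0, 137.0, 95.0]), (np.float64(-13.0), [160.0, 133.0, 93.0]), (np.float64(-11.5), [152.0, 127.0, 89.0]), (np.float64(-10.0), [143.0, 119.0, 84.0]), (np.float64(-8.5), [132.0, 111.0, 79.0]), (np.float64(-7.0), [124.0, 104.0, 75.0]), (np.float64(-5.5), [119.0, 100.0, 72.0]), (np.float64(-4.0), [115.0, 97.0, 70.0]), (np.float64(-2.5), [113.0, 95.0, 69.0]), (np.float64(-1.0), [113.0, 95.0, 69.0]), (np.float64(0.5), [113.0, 96.0, 69.0])][ WARN:0@5.636] global loadsave.cpp:1063 imwrite_ Unsupported depth image for selected encoder is fallbacked to CV_8U.
```

View pics/s4.png

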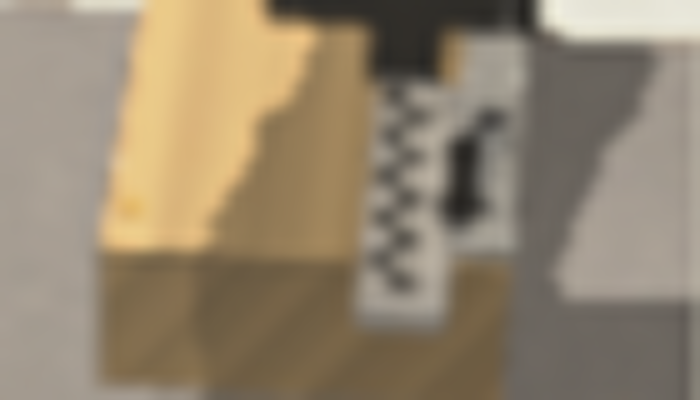

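Finger contact and front-face shading leave the overhang uncertain, between 32 and 38 mm. I retract to get a clear view from both cameras.

>>> arm_command(motion=[[0, 0, -6, 0, 0, 0, 0], [0, 0, -8, -10, 0, 0, 0], [0, 0, -5, -45, 0, 0, 0], [0, 0, 0, -45, 0, 0, 0], [0, 20, -35, -25, 0, 0, 0], [0, 30, -35, 0, 0, 0, 0], [0, 30, -35, 0, 0, 0, 0], [0, 30, -35, 0, 0, 0, 0]])

```text
time_s: 9.3
tcp_pos: [0.5018, -0.3211, 0.202]
ee_rot: [[-0.966, -0.258, 0.002], [-0.258, 0.966, -0.001], [-0.002, -0.001, -1.0]]
wrist_force: [1.0, -0.7, 0.1]
gripper_width: 0.002
gripper_force: 0.0
```

>>> arm_command(motion=[[0, 30, -35, 0, 0, 0, 0], [0, 30, -35, 0, 0, 0, 0], [0, 30, -35, 0, 0, 0, 0], [0, 30, -35, 0, 0, 0, 0], [0, 0, 0, 0, 0, 0, 0]])

```text
time_s: 9.8
tcp_pos: [0.4196, -0.4902, 0.2008]
ee_rot: [[-0.968, -0.251, -0.0], [-0.251, 0.968, -0.001], [0.001, -0.001, -1.0]]
wrist_force: [-0.1, 0.8, -0.1]
gripper_width: 0.007
gripper_force: 0.0
```

```bash
python3 st.py
python3 - <<'E'
from h import *
import cv2
A={n:np.mean([capture(n).astype(float) for _ in range(8)],0) for n in('side','top')}
np.savez('avg.npz',**A)
a=cv2.resize(A['side'][155:220,245:305,::-1],None,fx=6.5,fy=6.5,interpolation=2)
b=cv2.resize(A['top'][170:230,250:312,::-1],None,fx=6.4,fy=6.4,interpolation=2)
o=np.zeros((430,800,3));o[:a.shape[0],:a.shape[1]]=a;o[:b.shape[0],395:395+b.shape[1]]=b
cv2.imwrite('pics/s5.png',o.astype(np.uint8))
E
```

```text
t 9.8 stand xy [-254.9 -399.6] z 200.8 yaw tool y rel stand -0.4 F [-0.1  0.8 -0.1] w 0.7
```

View pics/s5.png

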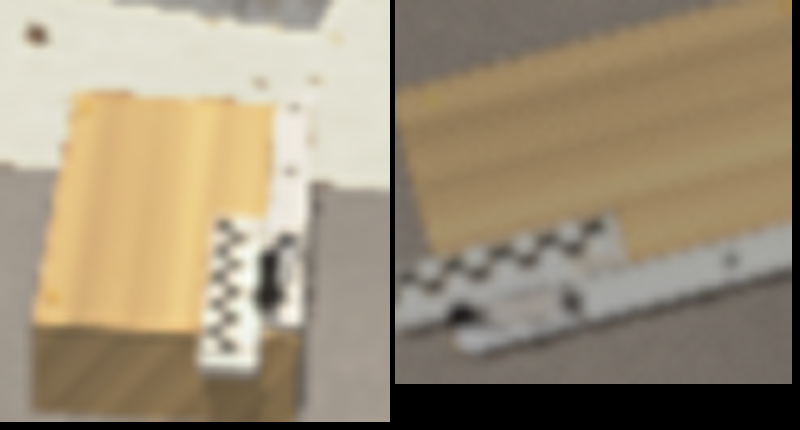

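The bar is flush in both views: its long side meets the fence with no wedge. Its tail is at crop (620,240) in the top view and (235,215) in the side view. I measure its ends against the open edge.

Run:
```python
from h import *
import cv2
A=np.load('avg.npz');p=np.load('stand.npy')
def prof(n,xs,ys,z,p):
    q=proj(n,W(p,[(x,y,z) for y in ys for x in xs])).astype(np.float32)
    return cv2.remap(A[n].astype(np.float32),q[:,:1],q[:,1:],1).reshape(len(ys),len(xs),3).mean(1)
def half(n,xs,lo,hi,z,p):
    ys=np.arange(lo,hi,.5);c=prof(n,xs,ys,z,p);v=c[-5:].mean(0)-c[:5].mean(0);s=(c-c[:5].mean(0))@v/(v@v)
    i=np.where(s>=.5)[0][0];return round(float(ys[i-1]+.5*(.5-s[i-1])/(s[i]-s[i-1])),1)
for n,yaw in(('top',.2556),('side',.2674)):
    pp={'top':[.5634,-.039,.2556],'side':[.5614,-.0354,.2674]}[n]
    for q in(p,pp):
        print(n,'edge',half(n,np.linspace(0,45,20),-28,8,62,q),half(n,np.linspace(-8,10,20),-28,8,62,q),'tail',half(n,np.linspace(-23,-18,6),-105,-72,71,q),half(n,np.linspace(-36,-18,6),-105,-72,71,q),
        'lead',half(n,np.linspace(-36,-20,8),18,50 if n=='side' else 44,71,q))
n='top';ys=np.arange(10,48,2);print(np.c_[ys,prof(n,np.linspace(-36,-20,8),ys,71,p)].round().tolist())
ys=np.arange(-104,-60,2)
for n in('top','side'):print(n,np.c_[ys,prof(n,np.linspace(-23,-18,6),ys,71,p)].round().astype(int).tolist())
```

```text
top edge -10.7 -10.6 tail -83.1 -87.8 lead 23.0
top edge -9.7 -9.8 tail -82.0 -87.2 lead 23.8
side edge -9.2 -9.2 tail -84.3 -86.7 lead 27.5
side edge -12.6 -12.4 tail -88.6 -89.8 lead 24.7
[[10.0, 138.0, 135.0, 127.0], [12.0, 136.0, 132.0, 124.0], [14.0, 138.0, 134.0, 126.0], [16.0, 145.0, 143.0, 135.0], [18.0, 153.0, 152.0, 144.0], [20.0, 153.0, 151.0, 144.0], [22.0, 143.0, 140.0, 132.0], [24.0, 131.0, 125.0, 118.0], [26.0, 123.0, 115.0, 107.0], [28.0, 120.0, 112.0, 104.0], [30.0, 120.0, 112.0, 104.0], [32.0, 121.0, 113.0, 104.0], [34.0, 121.0, 113.0, 104.0], [36.0, 121.0, 113.0, 104.0], [38.0, 120.0, 113.0, 104.0], [40.0, 120.0, 112.0, 104.0], [42.0, 120.0, 113.0, 104.0], [44.0, 121.0, 113.0, 104.0], [46.0, 121.0, 113.0, 105.0]]
top [[-104, 162, 139, 103], [-102, 162, 139, 102], [-100, 162, 139, 102], [-98, 162, 139, 102], [-96, 162, 139, 102], [-94, 162, 138, 101], [-92, 161, 138, 102], [-90, 158, 139, 109], [-88, 156, 143, 122], [-86, 154, 146, 132], [-84, 147, 142, 132], [-82, 130, 127, 118], [-80, 116, 113, 105], [-78, 110, 107, 99], [-76, 111, 106, 97], [-74, 119, 114, 104], [-72, 130, 126, 117], [-70, 139, 137, 130], [-68, 143, 141, 135], [-66, 139, 137, 130], [-64, 130, 127, 119], [-62, 121, 118, 109]]
side [[-104, 230, 197, 133], [-102, 230, 197, 133], [-100, 231, 197, 133], [-98, 231, 197, 134], [-96, 231, 198, 134], [-94, 231, 199, 138], [-92, 231, 200, 143], [-90, 230, 201, 147], [-88, 223, 197, 150], [-86, 217, 192, 154], [-84, 202, 182, 150], [-82, 182, 167, 142], [-80, 162, 151, 133], [-78, 163, 153, 137], [-76, 167, 157, 143], [-74, 173, 164, 150], [-72, 185, 175, 160], [-70, 197, 187, 170], [-68, 195, 184, 168], [-66, 189, 178, 162], [-64, 182, 172, 156], [-62, 174, 165, 150]]
```

>>> arm_command(motion=[[0, -29, 35, 0, 0, 0, 0], [0, -29, 35, 0, 0, 0, 0], [0, -29, 35, 0, 0, 0, 0], [0, -29, 35, 0, 0, 0, 0], [0, -29, 35, 0, 0, 0, 0], [0, -29, 35, 0, 0, 0, 0], [0, -30, 35, 0, 0, 0, 0], [0, -30, 35, 0, 0, 0, 0]])

```text
time_s: 11.4
tcp_pos: [0.5772, -0.1527, 0.2009]
ee_rot: [[-0.966, -0.258, 0.001], [-0.258, 0.966, -0.0], [-0.001, -0.0, -1.0]]
wrist_force: [-0.5, -0.3, -0.1]
gripper_width: 0.004
gripper_force: 0.0
```

>>> arm_command(motion=[[0, 0, 0, 40, 0, 0, 0], [0, 0, 0, 35, 0, 0, 0], [0, 0, 0, 0, 0, 0, 0]])

```text
time_s: 11.7
tcp_pos: [0.5731, -0.1535, 0.1206]
ee_rot: [[-0.966, -0.258, -0.011], [-0.258, 0.966, 0.001], [0.01, 0.004, -1.0]]
wrist_force: [-0.7, 1.0, -0.4]
gripper_width: 0.008
gripper_force: 0.0
```

```bash
python3 st.py
```

```text
t 11.7 stand xy [ -19.7 -114. ] z 120.6 yaw tool y rel stand -0.03 F [-0.7  1.  -0.4] w 0.7
```

>>> arm_command(motion=[[0, 0, 0, 25, 0, 0, 0], [0, 0, 0, 20, 0, 0, 0], [0, 0, 0, 3, 0, 0, 0], [0, 0, 8, 0, 0, 0, 0], [0, 0, 7, 0, 0, 0, 0], [0, 0, 0, 0, 0, 0, 0], [0, 0, 0, 0, 0, 0, 0]])

```text
time_s: 12.4
tcp_pos: [0.5734, -0.1396, 0.0789]
ee_rot: [[-0.966, -0.259, 0.002], [-0.259, 0.966, -0.0], [-0.002, -0.001, -1.0]]
wrist_force: [-0.1, -0.5, -0.0]
gripper_width: 0.011
gripper_force: 0.0
```

```bash
python3 st.py
```

```text
t 12.4 stand xy [ -15.8 -100.6] z 78.9 yaw tool y rel stand 0.04 F [-0.1 -0.5 -0. ] w 0.9
```

>>> arm_command(motion=[[0, 5, 0, 3, 0, 0, 0], [0, 0, 0, 0, 0, 0, 0], [0, 0, 3, 0, 0, 0, 0], [0, 0, 3, 0, 0, 0, 0], [0, 0, 3, 0, 0, 0, 0], [0, 0, 2, 0, 0, 0, 0], [0, 0, 0, 0, 0, 0, 0], [0, 0, 0, 0, 0, 0, 0]])

```text
time_s: 13.2
tcp_pos: [0.5652, -0.1305, 0.0746]
ee_rot: [[-0.966, -0.258, 0.0], [-0.258, 0.966, 0.0], [-0.0, -0.0, -1.0]]
wrist_force: [0.6, -0.6, 0.9]
gripper_width: 0.003
gripper_force: 0.0
```

```bash
python3 st.py
```

```text
t 13.2 stand xy [-21.4 -89.7] z 74.6 yaw tool y rel stand -0.0 F [ 0.6 -0.6  0.9] w 0.2
```

>>> arm_command(motion=[[0, 0, -6, 0, 0, 0, 0], [0, 0, -8, -10, 0, 0, 0], [0, 0, -5, -45, 0, 0, 0], [0, 0, 0, -45, 0, 0, 0], [0, 20, -35, -25, 0, 0, 0], [0, 30, -35, 0, 0, 0, 0], [0, 30, -35, 0, 0, 0, 0], [0, 30, -35, 0, 0, 0, 0]])

```text
time_s: 14.0
tcp_pos: [0.499, -0.3147, 0.201]
ee_rot: [[-0.966, -0.258, 0.002], [-0.258, 0.966, -0.001], [-0.002, -0.001, -1.0]]
wrist_force: [0.1, -0.3, -0.5]
gripper_width: 0.007
gripper_force: 0.0
```

>>> arm_command(motion=[[0, 30, -35, 0, 0, 0, 0], [0, 30, -35, 0, 0, 0, 0], [0, 30, -35, 0, 0, 0, 0], [0, 30, -35, 0, 0, 0, 0], [0, 0, 0, 0, 0, 0, 0]])

```text
time_s: 14.5
tcp_pos: [0.4168, -0.4837, 0.1999]
ee_rot: [[-0.968, -0.251, -0.0], [-0.251, 0.968, -0.001], [0.0, -0.001, -1.0]]
wrist_force: [-0.5, 0.3, -0.2]
gripper_width: 0.005
gripper_force: 0.0
```

```bash
cat > meas.py <<'E'
from h import *
import cv2
B=dict(np.load('avg.npz'));p=np.load('stand.npy')
A={n:np.mean([capture(n).astype(float) for _ in range(8)],0) for n in('side','top')};np.savez('avg2.npz',**A)
ys=np.arange(-100,60,.5)
def prof(I,n,xs,z=71):
    q=proj(n,W(p,[(x,y,z) for y in ys for x in xs])).astype(np.float32)
    return cv2.remap(I[n].astype(np.float32),q[:,:1],q[:,1:],1).reshape(len(ys),len(xs),3).mean(1).mean(1)
for n in A:
  for a,b in((-22,-18),(-37,-33),(-36,-20)):
    xs=np.linspace(a,b,6);u=prof(B,n,xs);v=prof(A,n,xs)
    best=min(np.arange(0,15,.5),key=lambda d:np.mean((v[int(2*d)+150:310][:130]-u[150:310-int(2*d)][:130])**2) if 1 else 0)
    print(n,a,b,'shift',best)
def half(n,lo,hi):
    yy=np.arange(lo,hi,.5);I=prof(A,n,np.linspace(-36,-20,8));m=(ys>=lo)&(ys<=hi);s=I[m];k=ys[m]
    t=(s.max()+s[-8:].mean())/2;i=np.where(s>t)[0][-1];return k[i]
print('lead top',half('top',22,45),'(edge -10.65)')
E
python3 meas.py
python3 - <<'E'
import numpy as np,cv2
A=np.load('avg2.npz')
a=cv2.resize(A['side'][155:220,245:305,::-1],None,fx=6.5,fy=6.5,interpolation=2)
b=cv2.resize(A['top'][170:230,245:307,::-1],None,fx=6.4,fy=6.4,interpolation=2)
o=np.zeros((430,800,3));o[:a.shape[0],:a.shape[1]]=a;o[:b.shape[0],395:395+b.shape[1]]=b
cv2.imwrite('pics/s6.png',o.astype(np.uint8))
E
```

```text
side -22 -18 shift 7.5
side -37 -33 shift 5.5
side -36 -20 shift 7.5
top -22 -18 shift 7.0
top -37 -33 shift 1.0
top -36 -20 shift 7.0
lead top 30.0 (edge -10.65)
```

View pics/s6.png

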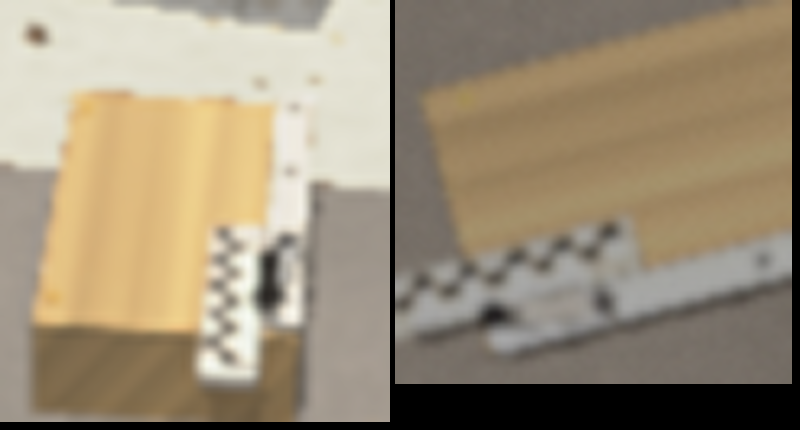

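Overhang is now about 40.4 mm: the top view shows the lead at y 30.0 against the edge at −10.65, and the measured shift agrees. I check flushness numerically.

Run:
```python
from h import *
import cv2
p=np.load('stand.npy')
xs=np.arange(-36,12,.5)
for f in('avg','avg2'):
  A=np.load(f+'.npz')
  for n in('side','top'):
    r=[]
    for y0,z in((-66,71),(-50,71),(-35,71),(-20,71)):
        y0+= 7 if f=='avg2' else 0
        ys=np.linspace(y0-6,y0+6,9)
        q=proj(n,W(p,[(x,y,z) for x in xs for y in ys])).astype(np.float32)
        I=cv2.remap(A[n].astype(np.float32),q[:,:1],q[:,1:],1).reshape(len(xs),-1,3).mean(1)
        c=I[:,0]-I[:,2]                # wood is yellow, bar neutral
        lo,hi=c[xs<-25].mean(),c[xs>-5].mean();k=np.where(c>(lo+hi)/2)[0][0];r.append(round(float(xs[k-1]+.5*((lo+hi)/2-c[k-1])/(c[k]-c[k-1])),1))
    # fence inner edge further back
    t=[]
    for y0 in(-180,-150,-120):
        ys=np.linspace(y0-8,y0+8,9);xf=np.arange(-52,-15,.5)
        q=proj(n,W(p,[(x,y,68) for x in xf for y in ys])).astype(np.float32)
        I=cv2.remap(A[n].astype(np.float32),q[:,:1],q[:,1:],1).reshape(len(xf),-1,3).mean(1);c=I[:,0]-I[:,2]
        lo,hi=c[xf<-45].mean(),c[xf>-28].mean();k=np.where(c>(lo+hi)/2)[0][0];t.append(xf[k])
    print(f,n,'bar +x side',r,'fence',t)
```

```text
avg side bar +x side [-14.5, -14.7, -15.0, -14.3] fence [np.float64(-38.0), np.float64(-38.5), np.float64(-38.5)]
avg top bar +x side [-14.0, -14.2, -14.5, -14.6] fence [np.float64(-38.0), np.float64(-38.0), np.float64(-37.5)]
avg2 side bar +x side [-14.4, -15.0, -14.6, -14.3] fence [np.float64(-38.0), np.float64(-38.5), np.float64(-38.5)]
avg2 top bar +x side [-13.7, -14.1, -14.7, -14.5] fence [np.float64(-38.0), np.float64(-38.0), np.float64(-37.5)]
```

The bar is flush: its +x side sits 24 mm from the fence face over its whole length. Now the keeper. I go above the outer side of the pin, turn 45° and descend behind it.

>>> arm_command(motion=[[0, -20, 40, 0, 0, 0, 0], [0, -20, 40, 0, 0, 0, 0], [0, -20, 40, 0, 0, 0, 0], [0, -20, 40, 0, 0, 0, 0], [0, -20, 40, 0, 0, 0, 0], [0, -20, 40, 0, 0, 0, 0], [0, -20, 40, 0, 0, 0, 0], [0, -20, 40, 0, 0, 0, 0]])

```text
time_s: 16.1
tcp_pos: [0.4922, -0.1266, 0.1999]
ee_rot: [[-0.966, -0.258, 0.001], [-0.258, 0.966, -0.0], [-0.001, -0.0, -1.0]]
wrist_force: [0.9, -1.0, -0.5]
gripper_width: 0.002
gripper_force: 0.0
```

>>> arm_command(motion=[[0, -17, 38, 0, 0, 0, 0], [0, -18, 38, 0, 0, 0, 0], [0, 0, 0, 0, 0, 0, 0.131], [0, 0, 0, 0, 0, 0, 0.131], [0, 0, 0, 0, 0, 0, 0.131], [0, 0, 0, 0, 0, 0, 0.131], [0, 0, 0, 0, 0, 0, 0.131], [0, 0, 0, 0, 0, 0, 0.131]])

```text
time_s: 16.9
tcp_pos: [0.5063, -0.0459, 0.1997]
ee_rot: [[-0.863, 0.506, 0.0], [0.506, 0.863, 0.0], [-0.0, 0.0, -1.0]]
wrist_force: [0.5, 0.5, 0.4]
gripper_width: 0.005
gripper_force: 0.0
```

>>> arm_command(motion=[[0, 0, 0, 0, 0, 0, 0], [0, 0, 0, 0, 0, 0, 0]])

```text
time_s: 17.1
tcp_pos: [0.5063, -0.0459, 0.1996]
ee_rot: [[-0.867, 0.499, 0.0], [0.499, 0.867, -0.0], [-0.0, 0.0, -1.0]]
wrist_force: [0.2, -0.4, 0.1]
gripper_width: 0.004
gripper_force: 0.0
```

```bash
python3 st.py
```

```text
t 17.1 stand xy [-56.5   7.2] z 199.6 yaw tool y rel stand -44.89 F [ 0.2 -0.4  0.1] w 0.4
```

>>> arm_command(motion=[[0, 2, -5, 0, 0, 0, 0], [0, 0, 0, 40, 0, 0, 0], [0, 0, 0, 35, 0, 0, 0], [0, 0, 0, 20, 0, 0, 0], [0, 0, 0, 12, 0, 0, 0], [0, 0, 0, 0, 0, 0, 0], [0, 0, 0, 0, 0, 0, 0]])

```text
time_s: 17.8
tcp_pos: [0.5022, -0.0494, 0.0929]
ee_rot: [[-0.866, 0.501, 0.0], [0.501, 0.866, -0.0], [-0.0, -0.0, -1.0]]
wrist_force: [0.2, 0.0, -0.8]
gripper_width: 0.003
gripper_force: 0.0
```

```bash
python3 st.py;python3 - <<'E'
from station import *
import cv2
a=capture("side")[155:225,230:310,::-1]
cv2.imwrite("pics/s7.png",cv2.resize(a,None,fx=8,fy=8,interpolation=2))
E
```

```text
t 17.8 stand xy [-61.3   4.9] z 92.9 yaw tool y rel stand -45.0 F [ 0.2  0.  -0.8] w 0.3
```

View pics/s7.png

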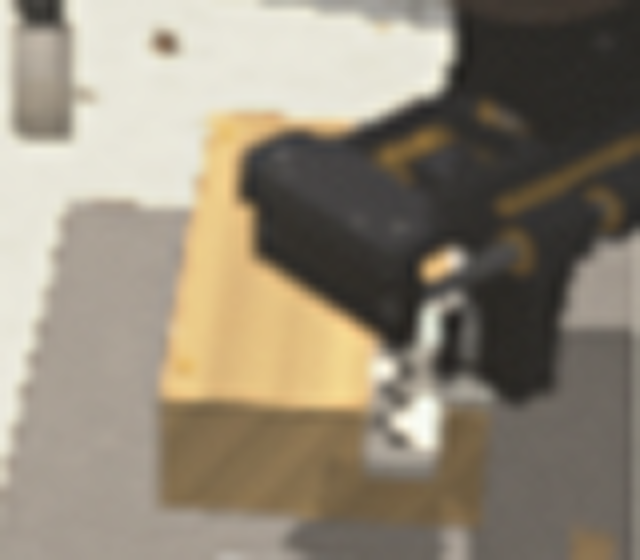

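The finger block is behind the pin: block at (520,390), pin at (458,330) in the crop. I push along the arc.

>>> arm_command(motion=[[0, -11, 0, 0, 0, 0, 0], [0, -5, 3.5, 0, 0, 0, 0], [0, -5.5, 3, 0, 0, 0, 0], [0, -6, 2, 0, 0, 0, 0], [0, -6, 1, 0, 0, 0, 0], [0, -5.5, 0.5, 0, 0, 0, 0], [0, -6, -0.5, 0, 0, 0, 0], [0, -5.5, -1, 0, 0, 0, 0]])

```text
time_s: 18.65
tcp_pos: [0.5504, -0.0675, 0.0925]
ee_rot: [[-0.865, 0.501, -0.0], [0.501, 0.865, -0.0], [0.0, -0.0, -1.0]]
wrist_force: [-0.6, 1.3, -0.4]
gripper_width: 0.01
gripper_force: 0.2
```

>>> arm_command(motion=[[0, -5.5, -1.5, 0, 0, 0, 0], [0, -5.5, -3, 0, 0, 0, 0], [0, -4.5, -3, 0, 0, 0, 0], [0, -4, -3.5, 0, 0, 0, 0], [0, 0, 0, 0, 0, 0, 0], [0, 0, 0, 0, 0, 0, 0]])

```text
time_s: 19.25
tcp_pos: [0.5611, -0.0867, 0.0925]
ee_rot: [[-0.865, 0.502, -0.0], [0.502, 0.865, -0.0], [0.0, -0.0, -1.0]]
wrist_force: [0.6, -0.1, 0.0]
gripper_width: 0.002
gripper_force: 0.0
```

```bash
python3 st.py;python3 - <<'E'
from station import *
import cv2
a=capture("side")[155:225,230:310,::-1]
cv2.imwrite("pics/s8.png",cv2.resize(a,None,fx=8,fy=8,interpolation=2))
E
```

```text
t 19.25 stand xy [-14.1 -46.4] z 92.5 yaw tool y rel stand -45.07 F [ 0.6 -0.1  0. ] w 0.2
```

View pics/s8.png

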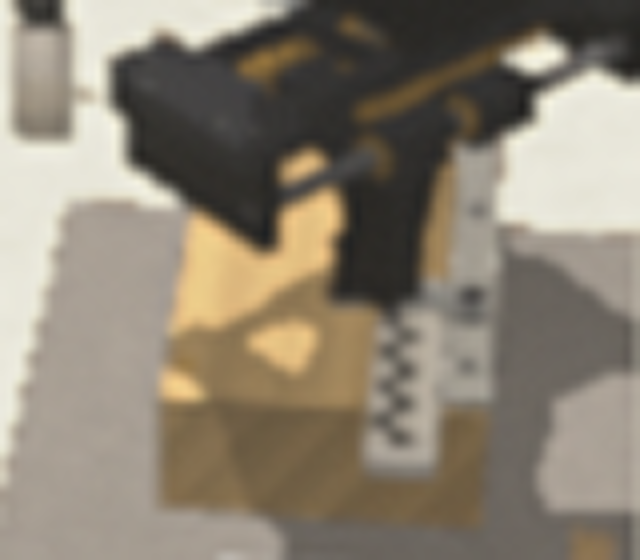

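The keeper has swung across the bar. I nudge it on in −y to its stop, watching the force.

>>> arm_command(motion=[[0, -0.7, -0.7, 0, 0, 0, 0], [0, -0.7, -0.7, 0, 0, 0, 0], [0, -0.7, -0.7, 0, 0, 0, 0], [0, 0, 0, 0, 0, 0, 0], [0, 0, 0, 0, 0, 0, 0]])

```text
time_s: 19.8
tcp_pos: [0.5621, -0.0893, 0.0926]
ee_rot: [[-0.865, 0.501, 0.0], [0.501, 0.865, -0.0], [-0.0, 0.0, -1.0]]
wrist_force: [-0.3, 0.4, 0.1]
gripper_width: 0.007
gripper_force: 0.1
```

>>> arm_command(motion=[[0, -0.7, -0.7, 0, 0, 0, 0], [0, -0.7, -0.7, 0, 0, 0, 0], [0, 0, 0, 0, 0, 0, 0], [0, 0, 0, 0, 0, 0, 0]])

```text
time_s: 20.2
tcp_pos: [0.5626, -0.0907, 0.0925]
ee_rot: [[-0.865, 0.501, -0.0], [0.501, 0.865, 0.001], [0.0, 0.001, -1.0]]
wrist_force: [-0.4, 5.2, 0.9]
gripper_width: 0.006
gripper_force: 2.2
```

>>> arm_command(motion=[[0, -0.7, -0.7, 0, 0, 0, 0], [0, -0.7, -0.7, 0, 0, 0, 0], [0, 0, 0, 0, 0, 0, 0], [0, 0, 0, 0, 0, 0, 0]])

```text
time_s: 20.6
tcp_pos: [0.5627, -0.0914, 0.0924]
ee_rot: [[-0.865, 0.501, -0.001], [0.501, 0.865, 0.002], [0.002, 0.002, -1.0]]
wrist_force: [-2.0, 10.1, 2.7]
gripper_width: 0.006
gripper_force: 4.9
```

```bash
python3 st.py
```

```text
t 20.6 stand xy [-13.7 -51.3] z 92.4 yaw tool y rel stand -45.03 F [-2.  10.1  2.7] w 0.5
```

Force rises to 10 N against the stop. I back off and retreat for the final look.

>>> arm_command(motion=[[0, 3, 3, 0, 0, 0, 0], [0, 5, 5, 0, 0, 0, 0], [0, 4, 4, -10, 0, 0, 0], [0, 0, 0, -45, 0, 0, 0], [0, 0, 0, -45, 0, 0, 0], [0, 0, -40, 0, 0, 0, 0], [0, 0, -40, 0, 0, 0, 0], [0, 0, -40, 0, 0, 0, 0]])

```text
time_s: 21.4
tcp_pos: [0.4979, -0.1816, 0.1939]
ee_rot: [[-0.866, 0.5, 0.002], [0.5, 0.866, -0.001], [-0.002, 0.0, -1.0]]
wrist_force: [0.4, -0.3, 0.1]
gripper_width: 0.004
gripper_force: 0.0
```

>>> arm_command(motion=[[0, -25, -35, 0, 0, 0, 0], [0, -25, -35, 0, 0, 0, 0], [0, -25, -35, 0, 0, 0, 0], [0, -25, -35, 0, 0, 0, 0], [0, -25, -35, 0, 0, 0, 0], [0, -25, -35, 0, 0, 0, 0], [0, 0, 0, 0, 0, 0, 0]])

```text
time_s: 22.1
tcp_pos: [0.5223, -0.4422, 0.192]
ee_rot: [[-0.863, 0.506, -0.0], [0.506, 0.863, -0.002], [-0.0, -0.002, -1.0]]
wrist_force: [0.2, 0.9, 0.1]
gripper_width: 0.007
gripper_force: 0.0
```

```bash
python3 st.py; cp avg2.npz avg.npz; python3 meas.py
python3 - <<'E'
import numpy as np,cv2
from h import *
p=np.load('stand.npy')
A=np.load('avg2.npz')
a=cv2.resize(A['side'][155:270,215:305,::-1],None,fx=4.4,fy=4.4,interpolation=2)
b=cv2.resize(A['top'][160:240,200:312,::-1],None,fx=3.5,fy=3.5,interpolation=2)
o=np.zeros((510,800,3));o[:a.shape[0],:a.shape[1]]=a;o[:b.shape[0],400:400+b.shape[1]]=b
cv2.imwrite('pics/s9.png',o.astype(np.uint8))
print('expected crop pin at stop: side',(proj('side',W(p,[(-2,-60,88.5)]))-[215,155])*4.4,'top',(proj('top',W(p,[(-2,-60,88.5)]))-[200,160])*3.5+[400,0])
E
```

```text
t 22.1 stand xy [-143.2 -379.8] z 192.0 yaw tool y rel stand -45.34 F [0.2 0.9 0.1] w 0.6
side -22 -18 shift 0.0
side -37 -33 shift 0.0
side -36 -20 shift 0.0
top -22 -18 shift 0.0
top -37 -33 shift 0.0
top -36 -20 shift 0.0
lead top 30.0 (edge -10.65)
expected crop pin at stop: side [[253.48670988 142.42695297]] top [[653.91328845 140.38808191]]
```

View pics/s9.png

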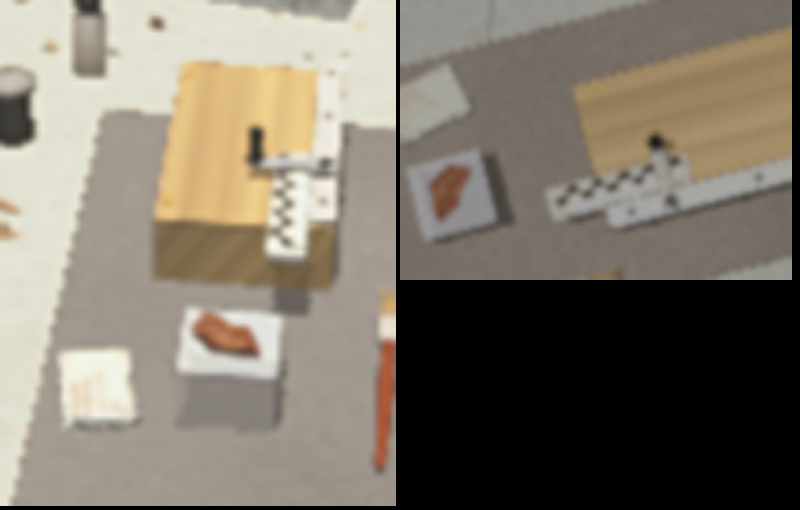

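The keeper lies right across the bar. Its pin is at (256,143) in the side crop and (655,142) in the top crop, where the stop was predicted. The bar has not moved, it is flush with about 40 mm of overhang, and the sherd and other things are undisturbed.

```bash
python3 -c "
from station import *
print(finish_job())"
```

```text
the job is handed in; nothing more can be done
None
```

The job is handed in: the scale bar lies flush along the fence with about 40 mm overhanging (roughly ±1 mm by camera), the keeper is swung across it to its stop, and the sherd and its surroundings looked undisturbed in the final pictures; the clock read about 23 s of the 53 s allowed.

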